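# Wedge a carved panel tight in the carver's wedge board

### The arm

A 7-joint arm with a two-finger parallel gripper is mounted at the origin on the work surface. World frame = base frame: x ahead of the robot, y to its left, z up, the work surface at z = 0. Lengths are in m, angles in rad, forces in N, time in s.
With the tool pointing down it reaches from about 0.425 to 0.925 m from the base axis. Payload 6.8 kg.
Tool frame: the origin (TCP) lies on the centre line of the jaws, within the pads' length; the fingertips stand 25 mm ahead of it and the grasp point (between the pads) lies 6 mm ahead of it; z points along the fingers, y is the line along which they close (so a half turn about z gives the same grasp; the last joint's range is limited). The gripper opens to 85 mm and grips with 20 to 120 N. Pads are 22 mm wide; open, the fingers measure 114 mm over their backs; the gripper's body (76 mm by 85 mm) begins 54 mm behind the grasp point. The pads swing forward as they close: fully open they stand 13 mm farther back than shut.
Start: joints at [1.208, 0.477, 0.022, 1.555, -0.011, 1.109, -0.083], TCP at [0.17, -0.653, 0.256] pointing down, gripper open.
Joint ranges: [-2.96, 2.96], [-0.34, 2.1], [-1.41, 1.46], [0.24, 2.44], [-1.37, 4.51], [0.17, 1.92], [-2.96, 2.96]. Speed limits (rad/s): [2.39, 2.39, 3.14, 3.14, 3.14, 3.14, 3.14].

### API

Orientations are given as a rotation vector (axis times angle).
In Python, from bench import status, imaging, workorder gives the robot as it stands.
- The arm moves only by the tool send_rows, never from a script. Its argument "steps" is a list of rows, each an object of numbers: "dx", "dy", "dz": the shift along the tool's x, y, z in cm; "yaw": the turn about the tool's z in degrees; "gripper": the opening, from 0 (shut) to 1 (fully open). A call has 1 to 5 rows; each row is the pose to reach, as a shift and turn from the pose commanded when the call began, along the tool's axes at that moment; what a row does not reach only later rows make up. A row lasts 1/8 s, in which the tool goes at most 62.5 mm and 10.7 degrees, less where a joint would pass 70% of its speed; a pose out of reach is approached as far as the arm can. A call with a gripper value outside its range is refused whole. The fingers move at their own pace and stop on an object; "force" is the grip in N (left out, the last holds). Time passes only in rows, so rows that repeat a pose let the fingers close. It gives the time, the measured TCP pose, the force, the opening and the grip force at its end, in the units of the state.
- status.get_obs(): the state, without advancing time (a new reading comes with each control period).
- imaging.grab_frame(name): name is "side" or "top"; returns a dict with "color" (400x640x3 uint8, red, green, blue), "depth" (400x640 float32, m along the optical axis (not along the pixel's ray), 0 where there is no reading), "K" (3x3 intrinsics, pixels), "k1" (the pictures are not rectified: a ray, as slopes to the right and down, at radius r is drawn at 1 + k1 r^2 times it, then the intrinsics apply), "R" (3x3) and "t" (3): a world point X has camera coordinates R X + t. Camera axes: x right, y down, z forward; pixel columns grow to the right and rows downward; lengths in m; the calibration is good to about 2 mm. A picture is of the moment at which its call begins.
- workorder.hand_in(): hands the job in; it is judged then, once.
The state is a dict: "clock": time; "joints": joint angles; "qvel": joint speeds; "tau": joint torques, N m; "tcp_pos": TCP position; "orientation": TCP orientation; "contact_force": force on the tool from outside, world axes, zero at the start; "moment": the same for the moment, N m; "grip_width": finger opening in m; "gripper_force": force on a finger pad.
Only numpy, scipy, OpenCV 4.12 (cv2) and the standard library are available. Lean on these libraries where they do the work, as an engineer would, in place of code of your own. Each camera call takes 0.05 s, during which the arm holds its last target. There are 200 camera calls.

### The job

Clamp the carved panel in the wedge board ready for carving: it has to lie flat in the corner, up against both the long fence and the end stop. Take the long slim wedge and slide it, thin end first and flat on the board, into the tapering gap between panel and cleat from the end where the gap is wide enough, until it is tight and presses the panel flush against the fence. Finish while still holding the wedge in the gripper and keeping it pushed in tight, do not let go; leave the other tools on the bench where they are.

Things in the scene. Friction and masses are not known exactly. Their poses are not given: they have to be found in the camera images.
- board: Wedge board: plywood base 220 x 300 x 18 mm fixed to the bench, carrying fence, end stop and cleat, all 16 mm high. Origin: centre of its underside, +x towards the fence, +y towards the end stop; top face at z = 18 mm. Fence's inner face: plane x = +80 mm; stop's: y = +120 mm; so the panel is home with its centre at x = +25, y = +45 mm. The -y end is free run-out for the wedge.
- fence: Long dark wooden fence on the board, 30 x 240 x 16 mm. Origin: centre of its underside, at x = +95, y = +30 mm of the board; its inner face is 15 mm towards -x from the origin.
- stop: Dark wooden end stop across the board's +y end, 140 x 30 x 16 mm. Origin: centre of its underside, at x = +5, y = +135 mm of the board; its inner face is 15 mm towards -y from the origin.
- cleat: Cleat on the board, facing the fence, 110 mm long, 16 mm high, axes as the board's. Origin: at the board's top, on the corner of its tapered face at the wide end (mouth) of the gap: x = -54 to -60 mm (varies), y = -30 mm of the board. From there the face runs 110 mm to +y, coming 1 mm nearer to +x every 8 mm. Panel home: gap 24 to 30 mm wide at the mouth, level with the panel's -y end.
- panel: Pale carved panel, loose on the board, 110 (x) x 150 (y) x 22 mm, about 0.24 kg. Origin: centre of its underside. In the middle of its top a carved rosette: round boss 44 mm across, sides upright for 15 mm, 18 mm high, can be pinched from above; other carving is 2 mm low. Starts 5 to 8 mm off the fence, 20 to 50 mm short of the stop, askew by up to 0.05 rad.
- wedge: Long slim wedge, pale wood, 170 mm long, 30 mm high, thickness 16 mm at the thin end to 37.2 mm at the butt (1 in 8), 0.09 kg; lies on the bench the way up it is used. Origin: underside, mid-length, mid-thickness. Thin end at y = +85 mm. Its +x face is straight (x = +13.3 mm) and goes against the panel; the tapered -x face (x = -2.7 at the thin end, -23.9 at the butt) against the cleat.
- wedge_tip (a point): Middle of the long wedge's thin end face, 15 mm above its underside. Tight, with the panel home, it is 60 to 115 mm inside the mouth, the butt sticking out. The wedge binds by friction and does not spring back.
- stub_wedge: A short steep wedge of the same wood, 85 mm long, 30 mm high, 10 to 37 mm thick: not for this job, leave alone. Origin: centre of the underside.
- gouge_a: Carving gouge, 230 mm, lying on the bench. Origin under its middle. Leave alone.
- gouge_b: Wider carving gouge, 230 mm, lying on the bench. Origin under its middle. Leave alone.
- mallet: Square wooden mallet lying on the bench, head 75 x 110 x 60 mm, handle 155 mm. Leave alone.
- scroll: Small carved scroll on a foot, 75 x 50 x 66 mm. Leave alone.
- brush: Hand brush lying on the bench. Leave alone.
- tin: Round metal wax tin, 72 mm across, 55 mm high. Leave alone.
There are look-alikes about, which are no part of the job. Leave any blue or red look-alike of the wedge alone.

How it is judged:
At the end, for the whole second after the job is handed in: Panel flat in the corner: within 2 mm of the fence (3 N or more on it), 3 mm of the stop, square to 0.02 rad. Long wedge flat on the board, 50 mm or more into the gap, aligned to 0.05 rad, pressing panel and cleat with 3 N or more, at rest, fingers still on it (3 N or more) (x of panel in the frame of board between 0.023 and 0.0275 m and y of panel in the frame of board above 0.042 m and z of panel in the frame of board below 0.021 m and angle between the y axis of panel and the y axis of board, either way round below 0.02 rad and angle between panel's own z axis and vertical below 0.04 rad and contact force between panel and fence above 3 N and contact force between wedge and panel above 3 N and contact force between wedge and cleat above 3 N and y of wedge_tip in the frame of board above 0.02 m and z of wedge in the frame of board below 0.023 m and angle between wedge's own z axis and vertical below 0.06 rad and angle between the y axis of wedge and the y axis of board, either way round below 0.05 rad and contact force between the fingers and wedge above 3 N and linear speed of each of panel, wedge below 0.01 m/s); the arm keeps its last pose, push and grip.
It fails at once if another tool on the bench is moved more than 20 mm (distance of any of stub_wedge, gouge_a, gouge_b, mallet, scroll, brush, tin from where it was at the start of the episode above 0.02 m).
It also fails if it takes over 50 s, if anything falls off the work surface, if the arm or the gripper's body presses on something with over 40 N, if the wrist force passes 120 N, or if a joint passes its speed limit or range.

## Working session

There is one attempt and no reset: what is moved stays moved. The work goes in short steps, Python scripts to look and compute and a tool call to move; the robot and the scene stay as the last step left them, time stands still between calls to the robot, and variables do not carry over. Pictures are saved under pics/ and viewed, at most 10 in all, crops included, and the job is handed in when it is done.

Besides the shell and the picture viewer there is one more tool, called after "Emit:" as name(argument=value, ...) on one line, values as JSON. send_rows: Moves the arm, as the interface text tells. Its arguments: {"type":"object","properties":{"steps":{"type":"array"},"force":{"type":"number"}},"required":["steps"]}

```bash
mkdir -p pics; cat > h.py <<'E'
import numpy as np, cv2
from bench import status, imaging, workorder
def ray(f,u,v):
    K=f["K"];d=np.array([(u-K[0,2])/K[0,0],(v-K[1,2])/K[1,1]]);s=d.copy()
    for _ in range(20): s=d/(1+f["k1"]*(s@s))
    w=f["R"].T@np.array([s[0],s[1],1]);return -f["R"].T@f["t"],w
def onplane(f,u,v,z):
    c,w=ray(f,u,v);return c+w*(z-c[2])/w[2]
def cloud(f):
    K=f["K"];h,w=f["depth"].shape;u,v=np.meshgrid(np.arange(w),np.arange(h))
    d=np.stack([(u-K[0,2])/K[0,0],(v-K[1,2])/K[1,1]],-1);s=d.copy()
    for _ in range(20): s=d/(1+f["k1"]*(s**2).sum(-1,keepdims=True))
    z=f["depth"].astype(float);P=np.concatenate([s*z[...,None],z[...,None]],-1)
    P=(P-f["t"])@f["R"];P[z==0]=np.nan;return P
def save(f,name): cv2.imwrite("pics/"+name,f["color"][...,::-1])
E
python3 - <<'E'
from h import *
import pickle
for n in("top","side"):
    f=imaging.grab_frame(n);save(f,n+"0.png");pickle.dump(f,open(n+"0.pkl","wb"));print(n,f["K"].round(1).tolist(),f["k1"],(-f["R"].T@f["t"]).round(3),f["R"].round(2).tolist())
o=status.get_obs();print(o)
E
```

```text
top [[451.8, 0.0, 320.3], [0.0, 451.8, 193.1], [0.0, 0.0, 1.0]] -0.09231523681559169 [0.433 0.008 1.599] [[0.02, -1.0, -0.01], [-1.0, -0.02, -0.07], [0.07, 0.01, -1.0]]
side [[373.1, 0.0, 318.2], [0.0, 373.1, 193.4], [0.0, 0.0, 1.0]] 0.015767695620826347 [ 0.399 -0.829  0.7  ] [[0.99, -0.1, 0.02], [-0.05, -0.61, -0.79], [0.1, 0.79, -0.61]]
{'clock': 0.1, 'joints': array([ 1.20789404,  0.47772549,  0.02237207,  1.5563249 , -0.01147925,
        1.10928543, -0.08309899]), 'qvel': array([-0.00017504, -0.00208461,  0.00088003, -0.00125658,  0.00091487,
        0.00012581, -0.00144844]), 'tau': array([ 4.22962534e-03, -5.97761786e+01,  1.61360197e+00, -2.81958926e+01,
        1.28467727e-02,  4.99698421e-03, -1.33044858e-05]), 'tcp_pos': array([ 0.16998782, -0.65275473,  0.25542976]), 'orientation': array([-3.11456750e+00, -3.98967342e-01,  5.52900637e-04]), 'contact_force': array([-0.02322974, -0.31039525,  0.35754841]), 'moment': array([-0.01301813, -0.03130163, -0.02502757]), 'gripper_force': 0.0, 'grip_width': 0.08504921367877351}
```

View pics/top0.png

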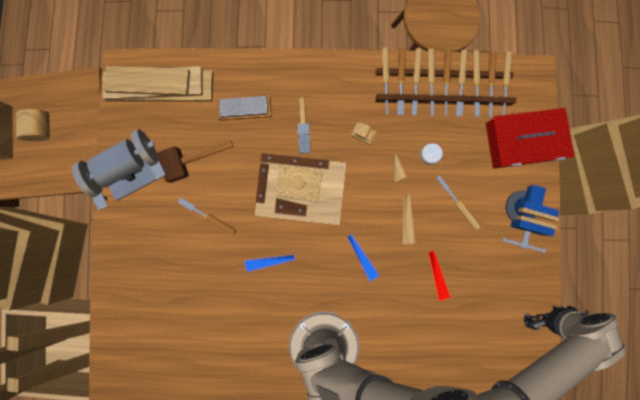

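View pics/side0.png

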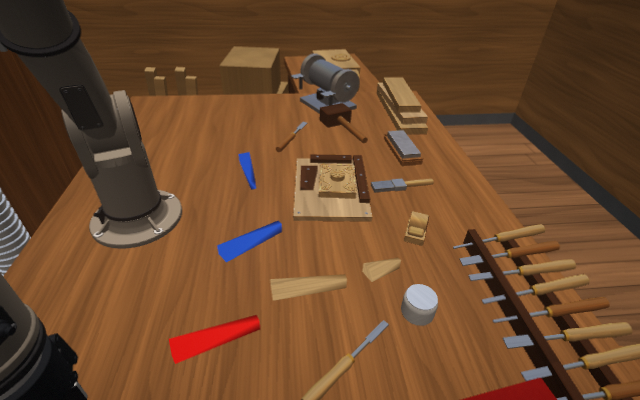

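```bash
python3 - <<'E'
from h import *
import pickle
T=pickle.load(open("top0.pkl","rb"));S=pickle.load(open("side0.pkl","rb"))
a=cv2.resize(T["color"][145:230,245:355],None,fx=5,fy=5,interpolation=cv2.INTER_CUBIC)
b=cv2.resize(S["color"][145:225,285:380],None,fx=5,fy=5,interpolation=cv2.INTER_CUBIC)
c=np.zeros((600,800,3),np.uint8);c[:300,:390]=cv2.resize(a,(390,300));c[:300,400:756]=cv2.resize(b,(356,300))
d=cv2.resize(T["color"][145:255,370:480],(290,290),interpolation=cv2.INTER_CUBIC);c[305:595,:290]=d
d=cv2.resize(S["color"][255:310,260:360],(500,275),interpolation=cv2.INTER_CUBIC);c[305:580,295:795]=d
cv2.imwrite("pics/z.png",c[...,::-1])
for n,f in(("top",T),("side",S)):
    P=cloud(f);np.save(n+"P.npy",P)
    m=(P[...,2]>.037)&(P[...,2]<.075)
    sl=(slice(145,230),slice(245,355)) if n=="top" else (slice(145,225),slice(285,380))
    z=P[sl][...,2]*1000;print(n,np.histogram(z[~np.isnan(z)],bins=np.arange(-10,80,3)))
    z=P[sl][...,:2];print("valid",np.isfinite(z).mean())
# dark wood and wedge masks in top
for n,f in(("top",T),("side",S)):
    hsv=cv2.cvtColor(f["color"],cv2.COLOR_RGB2HSV)
    pts=[(290,160),(262,183),(291,207),(300,185),(338,190),(407,220),(399,167),(420,200)] if n=="top" else [(336,158),(363,180),(309,178),(338,188),(310,207),(310,288),(380,268),(330,240)]
    for p in pts: print(n,p,f["color"][p[1],p[0]],hsv[p[1],p[0]],(P:=np.load(n+"P.npy"))[p[1],p[0]].round(3))
E
```

```text
top (array([ 134,  516, 1090, 1118,  701,  240,  112,  384,  731,  822,  513,
        176,  154,  338,  533,  615,  509,  326,  122,   33,    9,   18,
         42,   31,   18,    5,    0,    0,    0]), array([-10,  -7,  -4,  -1,   2,   5,   8,  11,  14,  17,  20,  23,  26,
        29,  32,  35,  38,  41,  44,  47,  50,  53,  56,  59,  62,  65,
        68,  71,  74,  77]))
valid 0.9959358288770054
side (array([   0,   27, 1270, 1446,  117,   76,   67,   80,  908, 1200,  119,
         90,   87,  263,  699,  228,  613,  148,   16,    7,   13,   24,
         42,   31,    0,    0,    0,    0,    0]), array([-10,  -7,  -4,  -1,   2,   5,   8,  11,  14,  17,  20,  23,  26,
        29,  32,  35,  38,  41,  44,  47,  50,  53,  56,  59,  62,  65,
        68,  71,  74,  77]))
valid 0.9961842105263158
top (290, 160) [99 59 40] [ 10 152  99] [0.65  0.131 0.031]
top (262, 183) [91 57 36] [ 11 154  91] [0.568 0.227 0.032]
top (291, 207) [82 52 33] [ 12 152  82] [0.486 0.124 0.032]
top (300, 185) [196 160 104] [ 18 120 196] [0.56  0.092 0.063]
top (338, 190) [213 176 132] [ 16  97 213] [ 0.549 -0.039  0.015]
top (407, 220) [202 165 112] [ 18 114 202] [ 0.447 -0.28   0.03 ]
top (399, 167) [200 163 113] [ 17 111 200] [ 0.633 -0.252  0.023]
top (420, 200) [165 110  61] [ 14 161 165] [ 0.519 -0.332 -0.003]
side (336, 158) [71 43 26] [ 11 162  71] [0.584 0.214 0.034]
side (363, 180) [83 49 32] [ 10 157  83] [0.649 0.082 0.035]
side (309, 178) [73 44 28] [ 11 157  73] [0.484 0.104 0.035]
side (338, 188) [177 142  95] [ 17 118 177] [0.565 0.042 0.038]
side (310, 207) [185 152 111] [ 17 102 185] [ 0.477 -0.013  0.017]
side (310, 288) [178 144  95] [ 18 119 178] [ 0.452 -0.299  0.021]
side (380, 268) [180 145  96] [ 18 119 180] [ 0.62  -0.261  0.027]
side (330, 240) [147  95  53] [ 13 163 147] [ 0.52  -0.131 -0.002]
```

View pics/z.png

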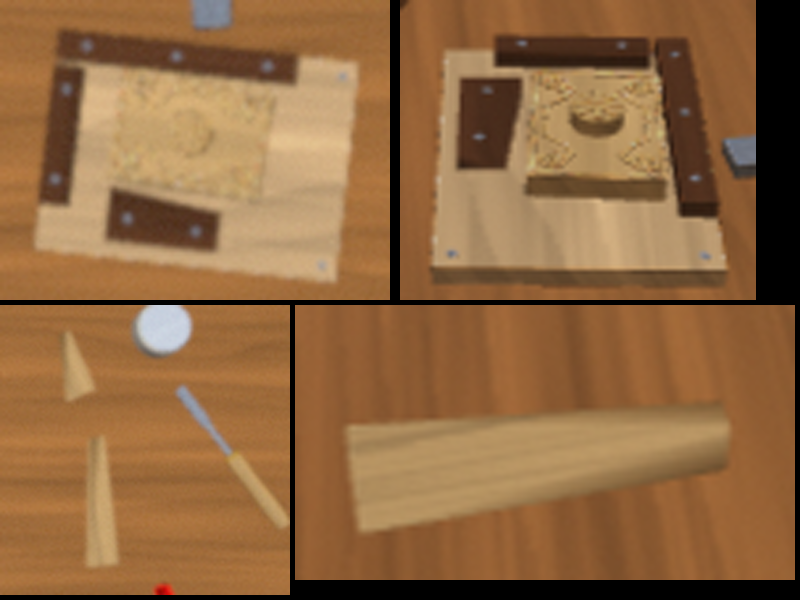

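```bash
cat > meas.py <<'E'
from h import *
def frames(n,k=6):
    fs=[imaging.grab_frame(n) for _ in range(k)];f=dict(fs[0])
    f["color"]=np.mean([g["color"] for g in fs],0).astype(np.uint8)
    d=np.stack([g["depth"] for g in fs]);f["depth"]=np.median(d,0);return f
UP=4
def comps(f,fn,box,amin):
    u0,v0,u1,v1=box;c=cv2.resize(f["color"][v0:v1,u0:u1],None,fx=UP,fy=UP,interpolation=cv2.INTER_CUBIC)
    m=fn(cv2.cvtColor(c,cv2.COLOR_RGB2HSV).astype(int)).astype(np.uint8)
    m=cv2.morphologyEx(m,cv2.MORPH_OPEN,np.ones((5,5)))
    cs,_=cv2.findContours(m,cv2.RETR_EXTERNAL,cv2.CHAIN_APPROX_NONE)
    return [(x[:,0]+.5)/UP-.5+[u0,v0] for x in cs if cv2.contourArea(x)>amin*UP*UP]
def world(f,pts,z): return np.array([onplane(f,u,v,z)[:2] for u,v in pts])
def rect(w):
    (c,s,a)=cv2.minAreaRect((w*1000).astype(np.float32));return np.round(c,1),np.round(s,1),round(a,2)
dark=lambda h:(h[...,2]<125)&(h[...,1]>120)
pale=lambda h:(h[...,1]<137)&(h[...,2]>110)
E
python3 - <<'E'
from meas import *
import pickle
B={"top":(245,145,355,232),"side":(285,145,380,225)}
W={"top":(385,185,430,255),"side":(260,262,360,308)}
for n in("top","side"):
    f=frames(n);pickle.dump(f,open(n+"1.pkl","wb"));P=cloud(f)
    print("==",n)
    for c in comps(f,dark,B[n],60):
        w=world(f,c,.034);print("dark",rect(w))
        q=cv2.approxPolyDP((w*1000).astype(np.float32),4,True)[:,0];print(q.round(0).tolist())
    for nm,lo,hi,bx in(("panel",.0375,.07,B[n]),("wedge",.02,.045,W[n])):
        Q=P[bx[1]:bx[3],bx[0]:bx[2]];m=((Q[...,2]>lo)&(Q[...,2]<hi)).astype(np.uint8)
        m=cv2.morphologyEx(m,cv2.MORPH_OPEN,np.ones((3,3)));k,l,s,_=cv2.connectedComponentsWithStats(m)
        i=1+np.argmax(s[1:,4]);X=Q[l==i];print(nm,rect(X[:,:2]),X.mean(0).round(4),np.median(X[:,2]))
    Q=P[B[n][1]:B[n][3],B[n][0]:B[n][2]].reshape(-1,3);X=Q[(Q[:,2]>.052)&(Q[:,2]<.065)];print("boss",len(X),np.median(X,0).round(4),rect(X[:,:2]))
    for c in comps(f,pale,W[n],60):
        w=world(f,c,.030);print("wedge30",rect(w),"z0",rect(world(f,c,0)))
        q=cv2.approxPolyDP((w*1000).astype(np.float32),4,True)[:,0];print(q.round(0).tolist())
E
```

```text
== top
dark (array([485. , 125.4]), array([107. ,  47.6]), 83.46)
[[512.0, 176.0], [468.0, 179.0], [459.0, 75.0], [493.0, 75.0]]
dark (array([569.4, 228.2]), array([ 30.1, 137.3]), 84.95)
[[638.0, 233.0], [505.0, 247.0], [501.0, 224.0], [632.0, 210.0]]
dark (array([648.7, 116.1]), array([237.6,  30.4]), 85.09)
[[668.0, 233.0], [650.0, 235.0], [644.0, 228.0], [624.0, 7.0], [628.0, -1.0], [654.0, 2.0], [673.0, 223.0]]
panel (array([570.2,  99.2]), array([149.9, 109.5]), 81.6) [0.5705 0.1001 0.0421] 0.04034404365260967
wedge (array([ 451.2, -286.6]), array([167. ,  35.3]), 0.46) [ 0.4414 -0.2822  0.0294] 0.029417830893280882
boss 123 [0.5706 0.0993 0.0585] (array([569.5,  99.9]), array([41.6, 38.4]), 89.09)
wedge30 (array([ 450.2, -284.1]), array([171.1,  42.7]), 0.44) z0 (array([ 450.6, -289.7]), array([174.4,  43.5]), 0.44)
[[536.0, -285.0], [530.0, -268.0], [372.0, -263.0], [365.0, -269.0], [370.0, -306.0]]
== side
dark (array([530.2, -87.1]), array([ 19.8, 214.7]), 84.61)
[[424.0, -67.0], [427.0, -86.0], [488.0, -88.0], [513.0, -95.0], [629.0, -105.0], [638.0, -88.0]]
dark (array([5
[... 442 characters left out ...]
0], [638.0, 219.0], [636.0, 233.0], [617.0, 234.0], [615.0, 216.0], [607.0, 213.0], [609.0, 235.0], [527.0, 242.0], [527.0, 226.0], [520.0, 222.0], [515.0, 229.0], [519.0, 244.0]]
panel (array([570.1,  95.6]), array([149.5, 109.4]), 81.67) [0.5688 0.0884 0.0417] 0.03963889207408251
wedge (array([ 450.5, -289.5]), array([170.2,  36. ]), 1.82) [ 0.4409 -0.2901  0.0286] 0.029479550380207626
boss 101 [0.5692 0.0899 0.0575] (array([569.9,  94. ]), array([37.3, 39.8]), 80.99)
wedge30 (array([ 449.5, -302.2]), array([ 57.6, 171.6]), 89.81) z0 (array([ 451.7, -278.7]), array([ 60.2, 179.2]), 89.81)
[[535.0, -286.0], [531.0, -280.0], [365.0, -273.0], [368.0, -329.0], [503.0, -313.0], [529.0, -305.0]]
```

Emit:
send_rows(steps=[{"dx": 5.6,"dy": -2.2,"yaw": 5,"gripper": 1},{"dx": 11.2,"dy": -4.4,"yaw": 10},{"dx": 16.8,"dy": -6.6,"yaw": 15},{"dx": 22.4,"dy": -8.8,"yaw": 20},{"dx": 28,"dy": -11,"yaw": 23}])

```text
validation failed for argument at $.st...
```

```bash
cat > go.py <<'E'
import sys
from h import *
from scipy.spatial.transform import Rotation as Ro
def delta(x,y,z,yawdeg):  # world target mm, tool-x heading deg -> tool shifts cm, yaw deg
    o=status.get_obs();R=Ro.from_rotvec(o["orientation"]).as_matrix()
    d=R.T@(np.array([x,y,z])-o["tcp_pos"]*1000)/10
    h=np.degrees(np.arctan2(R[1,0],R[0,0]));e=(h-yawdeg+90)%180-90
    print("t",round(o["clock"],2),"tcp",(o["tcp_pos"]*1000).round(1),"head",h.round(2),"tilt",R[2].round(3),"F",o["contact_force"].round(1),"w",round(o["grip_width"]*1000,1),"gf",round(o["gripper_force"],1))
    print("d cm",d.round(2),"yaw",e.round(2))
if __name__=="__main__": delta(*map(float,sys.argv[1:5]))
E
python3 go.py 570 97.5 120 -8.3
python3 - <<'E'
from meas import *
import pickle
W={"top":(385,185,430,255),"side":(260,262,360,308)}
for n,sg in(("top",-1),("side",1)):
    f=pickle.load(open(n+"1.pkl","rb"));c=max(comps(f,pale,W[n],60),key=len)
    for z in(.03,0):
        w=world(f,c,z)*1000;x0,x1=w[:,0].min(),w[:,0].max()
        print(n,z,"x ends",x0.round(1),x1.round(1))
        for s in(-1,1):
            e=[]
            for a in np.arange(x0+15,x1-15,4):
                b=w[(abs(w[:,0]-a)<3)];b=b[s*b[:,1]>s*b[:,1].mean()];e.append((a,b[:,1].mean()))
            p=np.polyfit(*np.array(e).T,1);print("  side",s,"slope deg",np.degrees(np.arctan(p[0])).round(2),"y at x=450",np.polyval(p,450).round(1))
E
```

```text
t 0.7 tcp [ 170.2 -653.3  256.3] head 14.6 tilt [ 0.  0. -1.] F [-0.4  0.4  1. ] w 85.9 gf 0.0
d cm [ 57.61 -62.58  13.63] yaw 22.9
top 0.03 x ends 364.6 535.8
  side -1 slope deg 6.88 y at x=450 -297.4
  side 1 slope deg -0.7 y at x=450 -265.0
top 0 x ends 363.2 537.8
  side -1 slope deg 6.9 y at x=450 -303.3
  side 1 slope deg -0.71 y at x=450 -270.2
side 0.03 x ends 363.8 535.3
  side -1 slope deg 9.25 y at x=450 -319.8
  side 1 slope deg -1.75 y at x=450 -275.5
side 0 x ends 362.2 541.4
  side -1 slope deg 9.27 y at x=450 -297.4
  side 1 slope deg -1.77 y at x=450 -250.6
```

Emit:
send_rows(steps=[{"dx": 5.6,"dy": -2.2,"dz": 0,"yaw": 5,"gripper": 1},{"dx": 11.2,"dy": -4.4,"dz": 0,"yaw": 10,"gripper": 1},{"dx": 16.8,"dy": -6.6,"dz": 0,"yaw": 15,"gripper": 1},{"dx": 22.4,"dy": -8.8,"dz": 0,"yaw": 20,"gripper": 1},{"dx": 28,"dy": -11,"dz": 0,"yaw": 23,"gripper": 1}])

```text
clock: 1.32
tcp_pos: [0.4148, -0.475, 0.2566]
orientation: [3.132, -0.234, 0.001]
contact_force: [0.4, -0.7, -0.2]
grip_width: 0.0853
gripper_force: 0.0
```

Emit:
send_rows(steps=[{"dx": 0.7,"dy": -6,"dz": 0,"yaw": 0,"gripper": 1},{"dx": 1.4,"dy": -12,"dz": 0,"yaw": 0,"gripper": 1},{"dx": 2.1,"dy": -18,"dz": 1,"yaw": 0,"gripper": 1},{"dx": 2.8,"dy": -24,"dz": 2,"yaw": 0,"gripper": 1},{"dx": 3.5,"dy": -30,"dz": 3,"yaw": 0,"gripper": 1}])

```text
clock: 1.95
tcp_pos: [0.4923, -0.1827, 0.2264]
orientation: [3.133, -0.23, 0.002]
contact_force: [1.1, 0.1, -0.2]
grip_width: 0.0854
gripper_force: 0.0
```

```bash
python3 go.py 570 97.5 120 -8.3
```

```text
t 1.95 tcp [ 492.3 -182.7  226.4] head -8.41 tilt [ 0.001  0.    -1.   ] F [ 1.1  0.1 -0.2] w 85.4 gf 0.0
d cm [  3.58 -28.86  10.64] yaw -0.11
```

Emit:
send_rows(steps=[{"dx": 0.8,"dy": -6,"dz": 2,"yaw": 0,"gripper": 1},{"dx": 1.5,"dy": -12,"dz": 4,"yaw": 0,"gripper": 1},{"dx": 2.2,"dy": -18,"dz": 6,"yaw": 0,"gripper": 1},{"dx": 2.9,"dy": -24,"dz": 8,"yaw": 0,"gripper": 1},{"dx": 3.6,"dy": -28.9,"dz": 10.6,"yaw": 0,"gripper": 1}])

```text
clock: 2.58
tcp_pos: [0.5708, 0.0985, 0.1205]
orientation: [-3.132, 0.229, -0.003]
contact_force: [0.8, 0.4, 0.1]
grip_width: 0.0856
gripper_force: 0.0
```

Emit:
send_rows(steps=[{"dx": 0,"dy": 0,"dz": 3,"yaw": 0,"gripper": 1},{"dx": 0,"dy": 0,"dz": 5.2,"yaw": 0,"gripper": 1},{"dx": 0,"dy": 0,"dz": 5.2,"yaw": 0,"gripper": 1}])

```text
clock: 2.95
tcp_pos: [0.5685, 0.0959, 0.0669]
orientation: [3.132, -0.23, -0.005]
contact_force: [0.1, -0.7, -0.2]
grip_width: 0.0854
gripper_force: 0.0
```

```bash
python3 go.py 570 97.5 66 -8.3; python3 - <<'E'
from meas import *
f=imaging.grab_frame("side");g=imaging.grab_frame("top")
c=np.zeros((600,800,3),np.uint8);c[:,:]=0
c[:375,:475]=cv2.resize(f["color"][145:220,285:380],(475,375),interpolation=cv2.INTER_CUBIC)
c[:325,480:800]=cv2.resize(g["color"][145:230,255:340],(320,325),interpolation=cv2.INTER_CUBIC)
cv2.imwrite("pics/a.png",c[:380,:,::-1])
E
```

```text
t 2.95 tcp [568.5  95.9  66.9] head -8.38 tilt [-0.003  0.001 -1.   ] F [ 0.1 -0.7 -0.2] w 85.4 gf 0.0
d cm [ 0.12 -0.18  0.08] yaw -0.08
```

View pics/a.png

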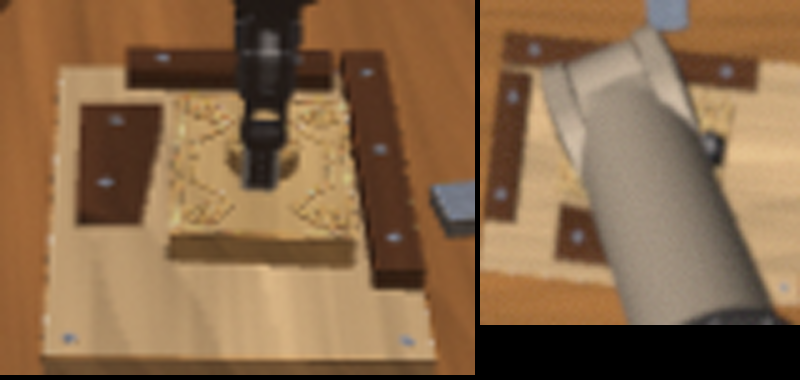

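The side crop shows the finger in line with the boss (both at about u=262), straddling it; the panel has not moved. I'll close on it.

Emit:
send_rows(steps=[{"dx": 0,"dy": 0,"dz": 0,"yaw": 0,"gripper": 0.4},{"dx": 0,"dy": 0,"dz": 0,"yaw": 0,"gripper": 0.3},{"dx": 0,"dy": 0,"dz": 0,"yaw": 0,"gripper": 0.3},{"dx": 0,"dy": 0,"dz": 0,"yaw": 0,"gripper": 0.3}], force=40)

```text
clock: 3.55
tcp_pos: [0.5704, 0.0964, 0.0697]
orientation: [-3.133, 0.23, -0.003]
contact_force: [-2.2, 0.5, 6.5]
grip_width: 0.0422
gripper_force: 39.6
```

```bash
python3 go.py 580.8 136.4 66 -4.9
```

```text
t 3.55 tcp [570.4  96.4  69.7] head -8.41 tilt [ 0.002 -0.001 -1.   ] F [-2.2  0.5  6.5] w 42.2 gf 39.6
d cm [ 0.44 -4.11  0.37] yaw -3.51
```

Emit:
send_rows(steps=[{"dx": 0,"dy": -0.5,"dz": -0.15,"yaw": -2,"gripper": 0.3},{"dx": 0,"dy": -1.2,"dz": -0.15,"yaw": -3.5,"gripper": 0.3},{"dx": 0,"dy": -2.0,"dz": -0.15,"yaw": -3.5,"gripper": 0.3},{"dx": 0,"dy": -2.8,"dz": -0.15,"yaw": -3.5,"gripper": 0.3},{"dx": 0,"dy": -3.5,"dz": -0.15,"yaw": -3.5,"gripper": 0.3}])

```text
clock: 4.18
tcp_pos: [0.5749, 0.1313, 0.0698]
orientation: [3.139, -0.134, -0.0]
contact_force: [-0.3, -2.5, 0.7]
grip_width: 0.0421
gripper_force: 41.1
```

```bash
python3 go.py 580.8 136.4 68 -4.9
```

```text
t 4.17 tcp [574.9 131.3  69.8] head -4.9 tilt [-0.  0. -1.] F [-0.3 -2.5  0.7] w 42.1 gf 41.1
d cm [ 0.55 -0.55  0.18] yaw 0.0
```

Emit:
send_rows(steps=[{"dx": 0,"dy": -0.3,"dz": 0,"yaw": 0,"gripper": 0.3},{"dx": 0,"dy": -0.5,"dz": 0,"yaw": 0,"gripper": 0.3},{"dx": 0,"dy": -0.6,"dz": 0,"yaw": 0,"gripper": 0.3}])

```text
clock: 4.55
tcp_pos: [0.575, 0.1349, 0.0697]
orientation: [3.136, -0.136, -0.002]
contact_force: [-1.8, -6.2, 3.2]
grip_width: 0.0416
gripper_force: 41.4
```

Emit:
send_rows(steps=[{"dx": 0.3,"dy": 0,"dz": 0,"yaw": 0,"gripper": 0.3},{"dx": 0.5,"dy": 0,"dz": 0,"yaw": 0,"gripper": 0.3},{"dx": 0.6,"dy": 0,"dz": 0,"yaw": 0,"gripper": 0.3}])

```text
clock: 4.92
tcp_pos: [0.5761, 0.1348, 0.0696]
orientation: [3.134, -0.135, -0.017]
contact_force: [-17.5, -5.4, 18.7]
grip_width: 0.0421
gripper_force: 42.7
```

```bash
python3 go.py 580.8 136.4 68 -4.9
```

```text
t 4.92 tcp [576.1 134.8  69.6] head -4.93 tilt [-0.01   0.005 -1.   ] F [-17.5  -5.4  18.7] w 42.1 gf 42.7
d cm [ 0.46 -0.2   0.16] yaw -0.03
```

Emit:
send_rows(steps=[{"dx": 0,"dy": -0.3,"dz": -0.2,"yaw": 0,"gripper": 0.3},{"dx": 0,"dy": -0.5,"dz": -0.2,"yaw": 0,"gripper": 0.3},{"dx": 0.2,"dy": -0.5,"dz": -0.2,"yaw": 0,"gripper": 0.3},{"dx": 0.2,"dy": -0.5,"dz": -0.2,"yaw": 0,"gripper": 0.3}])

```text
clock: 5.42
tcp_pos: [0.577, 0.1348, 0.0698]
orientation: [3.128, -0.138, -0.023]
contact_force: [-16.8, -14.1, 11.5]
grip_width: 0.0414
gripper_force: 42.2
```

```bash
python3 go.py 580.8 136.4 68 -4.9; python3 - <<'E'
from meas import *
f=imaging.grab_frame("side");g=imaging.grab_frame("top")
c=np.zeros((600,800,3),np.uint8);c[:,:]=0
c[:375,:475]=cv2.resize(f["color"][145:220,285:380],(475,375),interpolation=cv2.INTER_CUBIC)
c[:325,480:800]=cv2.resize(g["color"][145:230,255:340],(320,325),interpolation=cv2.INTER_CUBIC)
cv2.imwrite("pics/b.png",c[:380,:,::-1])
E
```

```text
t 5.42 tcp [577.  134.8  69.8] head -5.04 tilt [-0.014  0.011 -1.   ] F [-16.8 -14.1  11.5] w 41.4 gf 42.2
d cm [ 0.36 -0.19  0.17] yaw -0.14
```

View pics/b.png

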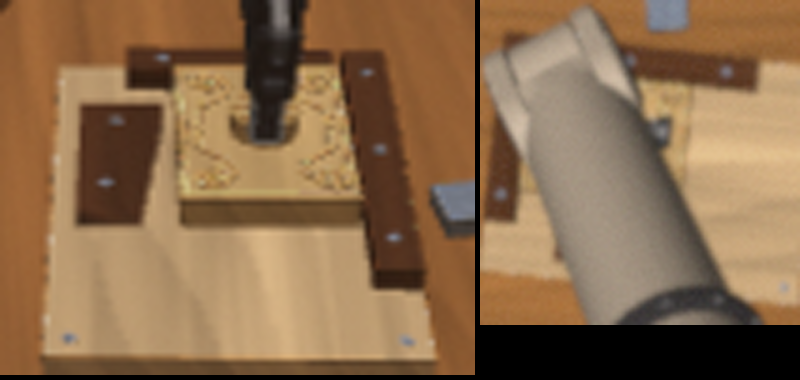

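The panel is now against the stop (no gap at rows ~60-70) and the fence (column ~355). I'll release it and rise.

Emit:
send_rows(steps=[{"dx": 0,"dy": 0,"dz": 0,"yaw": 0,"gripper": 0.6},{"dx": 0,"dy": 0,"dz": 0,"yaw": 0,"gripper": 0.95},{"dx": 0,"dy": 0,"dz": -0.5,"yaw": 0,"gripper": 1},{"dx": 0,"dy": 0,"dz": -4,"yaw": 0,"gripper": 1},{"dx": 0,"dy": 0,"dz": -9,"yaw": 0,"gripper": 1}])

```text
clock: 6.15
tcp_pos: [0.5832, 0.1416, 0.1622]
orientation: [-3.139, 0.133, 0.003]
contact_force: [0.8, 0.2, -0.2]
grip_width: 0.0853
gripper_force: 0.0
```

```bash
python3 go.py 391 -291 110 97.5
```

```text
t 6.15 tcp [583.2 141.6 162.2] head -4.85 tilt [-0.002 -0.    -1.   ] F [ 0.8  0.2 -0.2] w 85.3 gf 0.0
d cm [-15.48  44.73   5.24] yaw 77.65
```

Emit:
send_rows(steps=[{"dx": -2.1,"dy": 5.5,"dz": 0,"yaw": -2,"gripper": 1},{"dx": -4.2,"dy": 11,"dz": 0,"yaw": -4,"gripper": 1},{"dx": -6.3,"dy": 16.5,"dz": 0,"yaw": -6,"gripper": 1},{"dx": -8.4,"dy": 22,"dz": 0,"yaw": -7.3,"gripper": 1},{"dx": -10.5,"dy": 27.5,"dz": 1,"yaw": -7.3,"gripper": 1}])

```text
clock: 6.78
tcp_pos: [0.4563, -0.1252, 0.1531]
orientation: [3.14, 0.068, 0.007]
contact_force: [0.5, -1.0, 0.0]
grip_width: 0.0856
gripper_force: 0.0
```

```bash
python3 go.py 395 -287 80 2.5; python3 -c "
from h import *
print(status.get_obs()['joints'].round(2))"
```

```text
t 6.78 tcp [ 456.3 -125.2  153.1] head 2.46 tilt [ 0.004  0.001 -1.   ] F [ 0.5 -1.   0. ] w 85.6 gf 0.0
d cm [-6.85 15.89  7.3 ] yaw -0.04
[ 0.31  0.29 -0.2   2.11  0.09  0.74 -1.48]
```

Emit:
send_rows(steps=[{"dx": -2.2,"dy": 5.3,"dz": 1.5,"yaw": 0,"gripper": 1},{"dx": -4.5,"dy": 10.6,"dz": 3,"yaw": 0,"gripper": 1},{"dx": -6.8,"dy": 15.9,"dz": 5,"yaw": 0,"gripper": 1},{"dx": -6.8,"dy": 15.9,"dz": 7,"yaw": 0,"gripper": 1},{"dx": -6.8,"dy": 15.9,"dz": 7,"yaw": 0,"gripper": 1}])

```text
clock: 7.4
tcp_pos: [0.3942, -0.2856, 0.0813]
orientation: [-3.14, -0.065, 0.001]
contact_force: [-0.1, -0.2, 0.5]
grip_width: 0.0855
gripper_force: 0.0
```

```bash
python3 go.py 395 -287 34 2.5; python3 - <<'E'
from meas import *
import pickle
B={"top":(245,145,355,232),"side":(285,145,380,225)}
c=np.zeros((600,800,3),np.uint8)
for i,n in enumerate(("top","side")):
    f=frames(n,4);P=cloud(f);pickle.dump(f,open(n+"2.pkl","wb"))
    Q=P[B[n][1]:B[n][3],B[n][0]:B[n][2]];m=((Q[...,2]>.0375)&(Q[...,2]<.07)).astype(np.uint8)
    m=cv2.morphologyEx(m,cv2.MORPH_OPEN,np.ones((3,3)));k,l,s,_=cv2.connectedComponentsWithStats(m)
    j=1+np.argmax(s[1:,4]);X=Q[l==j];print("panel",rect(X[:,:2]),X.mean(0).round(4))
    for q in comps(f,dark,B[n],60): print("dark",rect(world(f,q,.034)))
    b=B[n];c[:300,400*i:400*i+395]=cv2.resize(f["color"][b[1]:b[3],b[0]:b[2]],(395,300),interpolation=cv2.INTER_CUBIC)
    w=(380,180,440,250) if n=="top" else (250,215,370,305)
    c[305:,400*i:400*i+395]=cv2.resize(f["color"][w[1]:w[3],w[0]:w[2]],(395,295),interpolation=cv2.INTER_CUBIC)
cv2.imwrite("pics/c.png",c[...,::-1])
E
```

```text
t 7.4 tcp [ 394.2 -285.6   81.3] head 2.37 tilt [-0.001 -0.001 -1.   ] F [-0.1 -0.2  0.5] w 85.5 gf 0.0
d cm [0.08 0.15 4.73] yaw -0.13
panel (array([576.9, 135. ]), array([148.7, 108.8]), 85.61) [0.5774 0.1363 0.0425]
dark (array([485.2, 125.5]), array([106.8,  47.1]), 83.46)
dark (array([569.6, 228. ]), array([ 30.2, 137.4]), 85.73)
dark (array([648.6, 116.2]), array([237.3,  30.6]), 85.07)
panel (array([576.5, 132.1]), array([148.9, 109.4]), 86.13) [0.5752 0.1261 0.0417]
dark (array([539.8, -88. ]), array([ 18.4, 194.1]), 85.11)
dark (array([481.4, 112.6]), array([131.1,  50.2]), 81.17)
dark (array([591.1, 108.6]), array([257.9, 141.9]), 84.51)
dark (array([551.8, 216.3]), array([ 51.1, 110.5]), 86.04)
```

View pics/c.png

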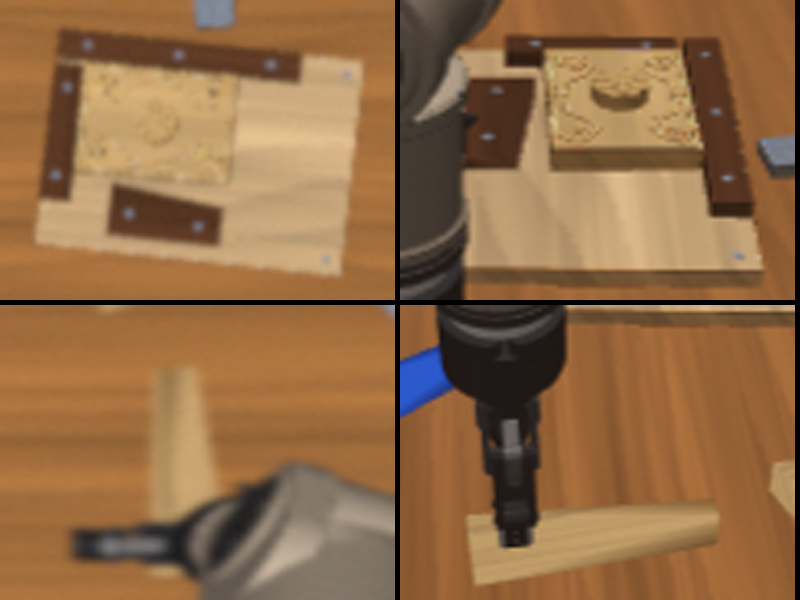

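Panel sits in the corner (top crop: no gap at fence or stop), and the fingers straddle the wedge near its butt. Descending and gripping.

Emit:
send_rows(steps=[{"dx": 0,"dy": 0.1,"dz": 2.5,"yaw": 0,"gripper": 1},{"dx": 0,"dy": 0.1,"dz": 4.7,"yaw": 0,"gripper": 1},{"dx": 0,"dy": 0.1,"dz": 4.7,"yaw": 0,"gripper": 0.5},{"dx": 0,"dy": 0.1,"dz": 4.7,"yaw": 0,"gripper": 0.2},{"dx": 0,"dy": 0.1,"dz": 4.7,"yaw": 0,"gripper": 0.2}], force=80)

```text
clock: 8.43
tcp_pos: [0.395, -0.2872, 0.036]
orientation: [3.14, 0.066, 0.002]
contact_force: [-8.9, 6.1, 52.1]
grip_width: 0.0323
gripper_force: 75.9
```

Emit:
send_rows(steps=[{"dx": 0,"dy": 0,"dz": 0,"yaw": 0,"gripper": 0.2},{"dx": 0,"dy": 0,"dz": 0,"yaw": 0,"gripper": 0.2},{"dx": 0,"dy": 0,"dz": -1,"yaw": 0,"gripper": 0.2},{"dx": 0,"dy": 0,"dz": -3,"yaw": 0,"gripper": 0.2},{"dx": 0,"dy": 0,"dz": -5,"yaw": 0,"gripper": 0.2}])

```text
clock: 9.05
tcp_pos: [0.3943, -0.2867, 0.0861]
orientation: [3.141, 0.066, 0.0]
contact_force: [-0.2, 0.7, -0.8]
grip_width: 0.0323
gripper_force: 79.2
```

```bash
python3 go.py 395 -287 80 2.5
```

```text
t 9.05 tcp [ 394.3 -286.7   86.1] head 2.4 tilt [ 0.  0. -1.] F [-0.2  0.7 -0.8] w 32.3 gf 79.2
d cm [0.06 0.03 0.61] yaw -0.1
```

Emit:
send_rows(steps=[{"dx": 1,"dy": -2,"dz": -1,"yaw": -10,"gripper": 0.2},{"dx": 2,"dy": -4,"dz": -2,"yaw": -20,"gripper": 0.2},{"dx": 3,"dy": -6,"dz": -3,"yaw": -30,"gripper": 0.2},{"dx": 4,"dy": -8,"dz": -3,"yaw": -40,"gripper": 0.2},{"dx": 5,"dy": -10,"dz": -3,"yaw": -50,"gripper": 0.2}])

```text
clock: 9.68
tcp_pos: [0.4405, -0.1843, 0.1158]
orientation: [2.814, 1.394, 0.001]
contact_force: [0.1, 0.7, -0.9]
grip_width: 0.0322
gripper_force: 79.4
```

```bash
python3 go.py 483.6 -87 115 81.6
```

```text
t 9.68 tcp [ 440.5 -184.3  115.8] head 52.72 tilt [-0.     0.001 -1.   ] F [ 0.1  0.7 -0.9] w 32.2 gf 79.4
d cm [10.36 -2.46  0.08] yaw -28.88
```

Emit:
send_rows(steps=[{"dx": 3.5,"dy": -0.8,"dz": 0,"yaw": -10,"gripper": 0.2},{"dx": 7,"dy": -1.6,"dz": 0,"yaw": -20,"gripper": 0.2},{"dx": 10.3,"dy": -2.5,"dz": 0,"yaw": -29,"gripper": 0.2},{"dx": 10.3,"dy": -2.5,"dz": 0,"yaw": -29,"gripper": 0.2}])

```text
clock: 10.18
tcp_pos: [0.4844, -0.0851, 0.1158]
orientation: [2.376, 2.055, 0.003]
contact_force: [-0.1, -0.1, -0.4]
grip_width: 0.0318
gripper_force: 79.4
```

```bash
python3 go.py 483.6 -87 54 81.6; python3 - <<'E'
from meas import *
import pickle
c=np.zeros((600,800,3),np.uint8)
for i,n in enumerate(("top","side")):
    f=frames(n,3);P=cloud(f);pickle.dump(f,open(n+"3.pkl","wb"))
    w=(250,145,380,245) if n=="top" else (255,140,385,240)
    c[:300,400*i:400*i+395]=cv2.resize(f["color"][w[1]:w[3],w[0]:w[2]],(395,300),interpolation=cv2.INTER_CUBIC)
    Q=P[w[1]:w[3],w[0]:w[2]];m=(Q[...,2]>.095)&(Q[...,2]<.125)&(Q[...,1]>-.07)&(abs(Q[...,0]-.5)<.06)
    X=Q[m];print(n,len(X),X.min(0).round(3),X.max(0).round(3),np.median(X,0).round(3))
    if len(X)>20: print(rect(X[:,:2]))
cv2.imwrite("pics/d.png",c[:300,:,::-1])
E
```

```text
t 10.18 tcp [484.4 -85.1 115.8] head 81.71 tilt [ 0.001  0.002 -1.   ] F [-0.1 -0.1 -0.4] w 31.8 gf 79.4
d cm [-0.2  -0.06  6.18] yaw 0.11
top 213 [ 0.476 -0.047  0.095] [0.511 0.053 0.113] [ 0.495 -0.004  0.108]
(array([493.6,   3. ]), array([102.7,  27. ]), 84.23)
side 109 [ 0.471 -0.069  0.106] [ 0.502 -0.026  0.11 ] [ 0.487 -0.049  0.108]
(array([487.6, -48.2]), array([44.3, 29. ]), 84.94)
```

View pics/d.png

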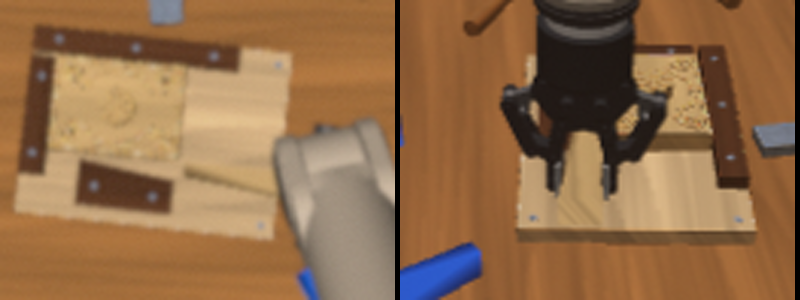

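```bash
cat > wl.py <<'E'
from meas import *
def wl(f,ztop,ylo,yhi,xc,th=.02):
    P=cloud(f);K=f["K"];m=(P[...,2]>ztop-th)&(P[...,2]<ztop+.02)&(P[...,1]>ylo-.01)&(P[...,1]<yhi+.03)&(abs(P[...,0]-xc)<.04)
    v,u=np.nonzero(m);out=[]
    for c in np.unique(u):
        r=v[u==c];a=onplane(f,c,r.min()-.5,ztop);b=onplane(f,c,r.max()+.5,ztop);out.append((a[1],a[0],b[0]))
    o=np.array(out)*1000;print("tip y",o[:,0].max().round(1));o=o[(o[:,0]>ylo*1e3)&(o[:,0]<yhi*1e3)]
    for k,nm in((1,"+x edge"),(2,"-x edge")):
        p=np.polyfit(o[:,0],o[:,k],1);print(nm,"heading",(90-np.degrees(np.arctan(p[0]))).round(2),"x at y=0",p[1].round(1),"resid",np.std(o[:,k]-np.polyval(p,o[:,0])).round(1))
E
python3 - <<'E'
from wl import *
import pickle
wl(pickle.load(open("top3.pkl","rb")),.109,-.03,.048,.493)
# panel left edge and cleat in top2
f=pickle.load(open("top2.pkl","rb"));P=cloud(f);o=[]
m=(P[...,2]>.029)&(abs(P[...,0]-.5)<.06)
for u in range(268,325,4):
    v=np.arange(175,225);z=P[v,u,2]*1000
    print(u,[int(a) for a in z[::1]][10:44])
E
```

```text
tip y 52.7
+x edge heading 85.14 x at y=0 506.6 resid 1.0
-x edge heading 77.71 x at y=0 483.1 resid 0.9
268 [42, 40, 41, 36, 39, 40, 38, 39, 37, 36, 27, 16, 17, 17, 18, 17, 18, 17, 17, 18, 18, 18, 11, 16, 15, 16, 15, 17, 16, 19, 14, 17, 1, 1]
272 [40, 42, 42, 38, 41, 41, 42, 40, 41, 37, 41, 16, 16, 19, 16, 19, 17, 19, 21, 20, 19, 15, 17, 15, 21, 17, 16, 17, 16, 15, 17, 17, 19, -1]
276 [40, 42, 38, 40, 39, 38, 37, 38, 39, 38, 42, 17, 21, 31, 33, 34, 35, 33, 33, 33, 34, 32, 37, 32, 32, 36, 32, 31, 33, 19, 15, 17, 18, -1]
280 [41, 38, 41, 39, 38, 38, 41, 40, 39, 38, 38, 31, 16, 15, 32, 35, 32, 37, 33, 31, 32, 32, 32, 33, 36, 34, 37, 32, 32, 13, 16, 19, 17, 16]
284 [50, 39, 41, 39, 38, 37, 39, 41, 40, 38, 36, 40, 15, 16, 17, 33, 31, 36, 32, 33, 35, 36, 31, 30, 34, 35, 32, 31, 39, 35, 20, 13, 17, 13]
288 [57, 58, 41, 40, 38, 39, 36, 37, 41, 40, 40, 36, 17, 21, 21, 14, 33, 32, 30, 30, 36, 35, 32, 34, 32, 32, 34, 35, 32, 31, 16, 20, 17, 16]
292 [53, 41, 39, 41, 40, 39, 39, 37, 41, 39, 40, 39, 30, 19, 17, 20, 15, 33, 31, 37, 36, 32, 35, 32, 38, 31, 31, 34, 33, 37, 32, 18, 21, 17]
296 [41, 3
[... 417 characters left out ...]
[41, 40, 40, 39, 37, 38, 37, 37, 39, 41, 42, 38, 38, 37, 15, 18, 18, 20, 18, 19, 21, 18, 20, 19, 17, 13, 16, 18, 18, 16, 17, 16, 16, 18]
312 [15, 15, 22, 17, 14, 15, 17, 14, 18, 16, 18, 17, 17, 19, 15, 17, 17, 18, 17, 19, 14, 17, 22, 20, 19, 16, 18, 19, 14, 19, 20, 16, 16, 19]
316 [17, 18, 14, 16, 19, 16, 17, 16, 16, 15, 14, 16, 18, 16, 18, 18, 15, 15, 16, 18, 17, 21, 14, 16, 17, 19, 18, 17, 14, 18, 18, 19, 16, 16]
320 [12, 14, 17, 15, 15, 17, 17, 19, 18, 18, 17, 21, 17, 18, 19, 15, 16, 13, 17, 15, 19, 19, 21, 17, 15, 16, 21, 18, 19, 13, 16, 16, 19, 15]
324 [18, 18, 15, 13, 17, 15, 19, 17, 17, 15, 15, 15, 17, 19, 16, 11, 18, 17, 15, 18, 19, 20, 14, 15, 17, 21, 18, 19, 16, 18, 15, 15, 12, 16]
```

Emit:
send_rows(steps=[{"dx": 0,"dy": 0,"dz": 3,"yaw": 0,"gripper": 0.2},{"dx": 0,"dy": 0,"dz": 5,"yaw": 0,"gripper": 0.2},{"dx": 0,"dy": 0,"dz": 5.8,"yaw": 0,"gripper": 0.2},{"dx": 0,"dy": 0,"dz": 6.1,"yaw": 0,"gripper": 0.2},{"dx": 0,"dy": 0,"dz": 6.1,"yaw": 0,"gripper": 0.2}], force=100)

```text
clock: 11.1
tcp_pos: [0.4831, -0.0882, 0.0543]
orientation: [2.382, 2.048, -0.001]
contact_force: [-0.8, 0.2, 1.7]
grip_width: 0.0317
gripper_force: 102.4
```

```bash
python3 go.py 483.6 -87 54 81.6; python3 - <<'E'
from wl import *
f=frames("top",3);wl(f,.048,-.03,.048,.493,.014)
E
```

```text
t 11.1 tcp [483.1 -88.2  54.3] head 81.38 tilt [-0.001  0.    -1.   ] F [-0.8  0.2  1.7] w 31.7 gf 102.4
d cm [0.12 0.03 0.03] yaw -0.22
tip y 77.6
+x edge heading 84.86 x at y=0 506.9 resid 1.1
-x edge heading 77.6 x at y=0 483.3 resid 1.0
```

Emit:
send_rows(steps=[{"dx": 1.4,"dy": -0.1,"dz": 0.05,"yaw": 0,"gripper": 0.2},{"dx": 2.8,"dy": -0.15,"dz": 0.05,"yaw": 0,"gripper": 0.2},{"dx": 4.0,"dy": -0.2,"dz": 0.05,"yaw": 0,"gripper": 0.2},{"dx": 5.0,"dy": -0.2,"dz": 0.05,"yaw": 0,"gripper": 0.2},{"dx": 6.0,"dy": -0.2,"dz": 0.05,"yaw": 0,"gripper": 0.2}])

```text
clock: 11.88
tcp_pos: [0.4913, -0.0291, 0.0543]
orientation: [2.381, 2.045, 0.0]
contact_force: [-0.7, -5.8, 7.2]
grip_width: 0.0316
gripper_force: 102.7
```

```bash
python3 go.py 491 -1 54 81.6; python3 - <<'E'
from wl import *
f=frames("top",3);save(f,"e_full.png");wl(f,.048,-.03,.09,.500,.011)
w=(250,145,380,245);cv2.imwrite("pics/e.png",cv2.resize(f["color"][w[1]:w[3],w[0]:w[2]],(780,600),interpolation=cv2.INTER_CUBIC)[...,::-1])
E
```

```text
t 11.88 tcp [491.3 -29.1  54.3] head 81.32 tilt [-0.002  0.002 -1.   ] F [-0.7 -5.8  7.2] w 31.6 gf 102.7
d cm [ 2.78 -0.45  0.03] yaw -0.28
tip y 119.2
+x edge heading 51.34 x at y=0 475.2 resid 5.6
-x edge heading 99.18 x at y=0 494.3 resid 10.0
```

View pics/e.png

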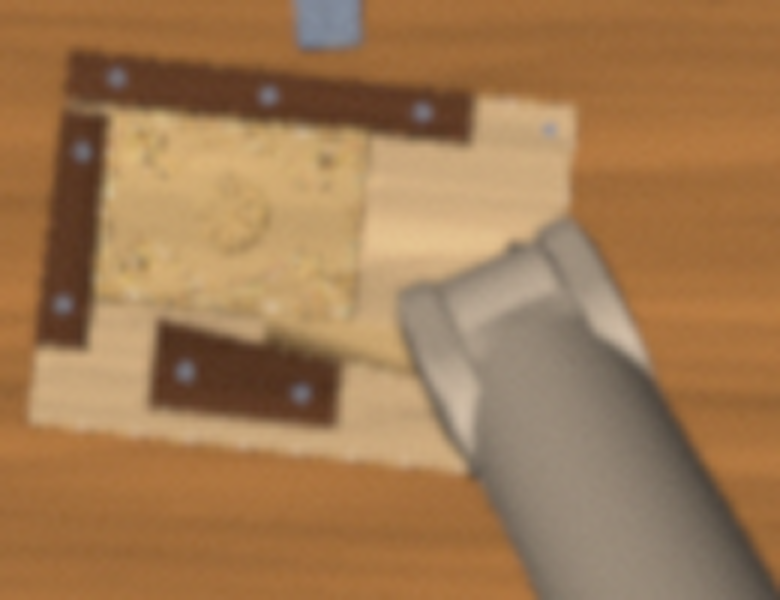

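The tip is in the gap, at crop pixel about (265, 330), with low force so far. I'll push on slowly.

Emit:
send_rows(steps=[{"dx": 0.5,"dy": -0.03,"dz": 0,"yaw": 0,"gripper": 0.2},{"dx": 1.0,"dy": -0.06,"dz": 0,"yaw": 0,"gripper": 0.2},{"dx": 1.5,"dy": -0.1,"dz": 0,"yaw": 0,"gripper": 0.2},{"dx": 2.0,"dy": -0.13,"dz": 0,"yaw": 0,"gripper": 0.2}])

```text
clock: 12.52
tcp_pos: [0.4939, -0.0112, 0.0544]
orientation: [2.382, 2.041, 0.001]
contact_force: [2.0, -9.8, 5.1]
grip_width: 0.0314
gripper_force: 102.4
```

Emit:
send_rows(steps=[{"dx": 0.5,"dy": -0.03,"dz": 0,"yaw": 0,"gripper": 0.2},{"dx": 1.0,"dy": -0.06,"dz": 0,"yaw": 0,"gripper": 0.2},{"dx": 1.5,"dy": -0.1,"dz": 0,"yaw": 0,"gripper": 0.2}])

```text
clock: 12.9
tcp_pos: [0.4945, -0.0078, 0.0543]
orientation: [2.382, 2.027, -0.019]
contact_force: [3.7, -48.3, 13.2]
grip_width: 0.0319
gripper_force: 101.7
```

```bash
python3 go.py 491 -1 54 81.6
```

```text
t 12.9 tcp [494.5  -7.8  54.3] head 80.79 tilt [-0.018  0.002 -1.   ] F [  3.7 -48.3  13.2] w 31.9 gf 101.7
d cm [ 0.61 -0.46  0.02] yaw -0.81
```

```bash
python3 - <<'E'
from meas import *
B=(245,145,355,232);f=frames("top",4);P=cloud(f);Q=P[B[1]:B[3],B[0]:B[2]]
m=((Q[...,2]>.0375)&(Q[...,2]<.07)&(Q[...,1]>.055)&(Q[...,0]>.51)).astype(np.uint8);m=cv2.morphologyEx(m,cv2.MORPH_OPEN,np.ones((3,3)))
k,l,s,_=cv2.connectedComponentsWithStats(m);X=Q[l==1+np.argmax(s[1:,4])];print("panel",rect(X[:,:2]),X.mean(0).round(4))
# gap panel-fence along columns: pale->dark transition and depth step
hs=cv2.cvtColor(f["color"],cv2.COLOR_RGB2HSV)
for u in (275,290,304):
    print(u,[(v,int(hs[v,u,2]),int(P[v,u,2]*1000)) for v in range(158,172)])
g=frames("side",3)
c=np.zeros((600,800,3),np.uint8);w=(245,145,375,245);c[:300,:390]=cv2.resize(f["color"][145:222,250:350],(390,300),interpolation=cv2.INTER_CUBIC)
c[:600,395:]=cv2.resize(g["color"][140:240,295:375],(405,600),interpolation=cv2.INTER_CUBIC)
cv2.imwrite("pics/f.png",c[...,::-1])
E
```

```text
panel (array([573.7, 136.6]), array([148.3, 120.3]), 84.97) [0.5752 0.1326 0.0431]
275 [(158, 95, 35), (159, 97, 31), (160, 96, 31), (161, 108, 31), (162, 145, 32), (163, 183, 37), (164, 194, 40), (165, 189, 43), (166, 191, 43), (167, 194, 41), (168, 196, 40), (169, 196, 43), (170, 192, 42), (171, 194, 42)]
290 [(158, 96, 35), (159, 98, 32), (160, 98, 34), (161, 94, 35), (162, 93, 30), (163, 103, 34), (164, 142, 33), (165, 179, 40), (166, 196, 37), (167, 203, 40), (168, 204, 41), (169, 204, 41), (170, 209, 38), (171, 215, 35)]
304 [(158, 108, 33), (159, 95, 30), (160, 95, 33), (161, 98, 33), (162, 97, 34), (163, 92, 35), (164, 101, 29), (165, 135, 32), (166, 177, 39), (167, 200, 41), (168, 189, 42), (169, 184, 39), (170, 186, 39), (171, 189, 41)]
```

View pics/f.png

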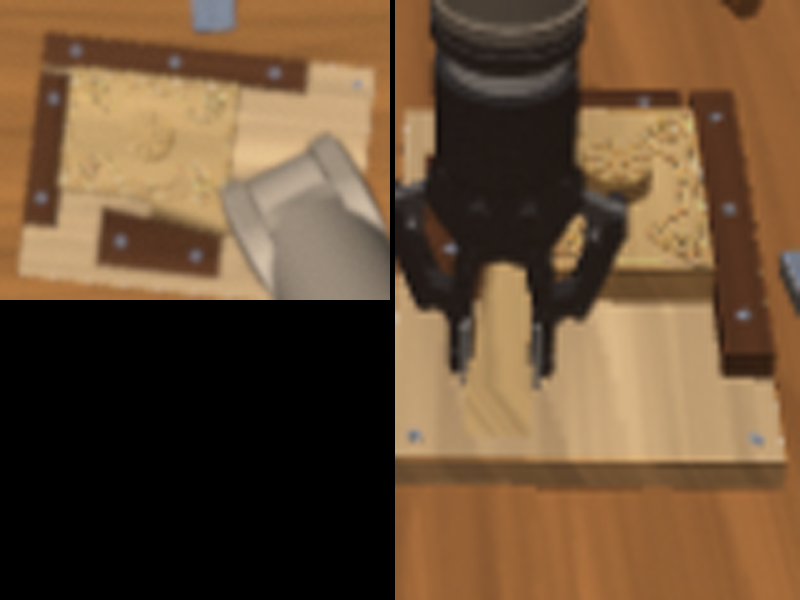

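Emit:
send_rows(steps=[{"dx": 0.2,"dy": 0,"dz": 0,"yaw": 0,"gripper": 0.2},{"dx": 0.3,"dy": 0,"dz": 0,"yaw": 0,"gripper": 0.2},{"dx": 0.3,"dy": 0,"dz": 0,"yaw": 0,"gripper": 0.2},{"dx": 0.3,"dy": 0,"dz": 0,"yaw": 0,"gripper": 0.2},{"dx": 0.3,"dy": 0,"dz": 0,"yaw": 0,"gripper": 0.2}])

```text
clock: 13.88
tcp_pos: [0.4945, -0.0078, 0.0542]
orientation: [2.384, 2.023, -0.023]
contact_force: [3.1, -47.4, 12.1]
grip_width: 0.0316
gripper_force: 102.0
```

Emit:
send_rows(steps=[{"dx": 0,"dy": 0,"dz": 0,"yaw": 0,"gripper": 0.2},{"dx": 0,"dy": 0,"dz": 0,"yaw": 0,"gripper": 0.2},{"dx": 0,"dy": 0,"dz": 0,"yaw": 0,"gripper": 0.2},{"dx": 0,"dy": 0,"dz": 0,"yaw": 0,"gripper": 0.2}])

```text
clock: 14.38
tcp_pos: [0.4946, -0.0077, 0.0542]
orientation: [2.384, 2.023, -0.023]
contact_force: [2.5, -47.0, 12.9]
grip_width: 0.0316
gripper_force: 102.0
```

```bash
python3 go.py 491 -1 54 81.6; python3 - <<'E'
from meas import *
f=frames("side",3);P=cloud(f);m=(P[...,2]>.035)&(P[...,2]<.06)&(P[...,1]<-.01)&(P[...,1]>-.09)&(abs(P[...,0]-.49)<.035)
m[:180]=0;X=P[m];X=X[X[:,1]<-.02];print(len(X),X.min(0).round(4),np.median(X,0).round(4))
f=frames("top",4);P=cloud(f)  # wedge tip region: points z 44-54 in the gap
m=(P[...,2]>.0435)&(P[...,2]<.056)&(P[...,1]>.03)&(P[...,1]<.2)&(P[...,0]<.53)&(P[...,0]>.48)
X=P[m];print(len(X),np.sort(X[:,1])[-8:].round(3))
E
```

```text
t 14.38 tcp [494.6  -7.7  54.2] head 80.66 tilt [-0.021  0.002 -1.   ] F [  2.5 -47.   12.9] w 31.6 gf 102.0
d cm [ 0.61 -0.46  0.01] yaw -0.94
111 [ 0.4718 -0.0417  0.0352] [ 0.4941 -0.034   0.0467]
118 [0.127 0.127 0.127 0.13  0.13  0.13  0.13  0.131]
```

```bash
python3 - <<'E'
from meas import *
f=frames("side",6);g=cv2.cvtColor(f["color"],cv2.COLOR_RGB2GRAY).astype(float)
xb=np.array([.9963,-.0857]);O=np.array([549,93.])
print("side: fence face dark/pale edge")
for v in range(160,216,2):
    r=g[v,335:385];k=None
    for i in range(len(r)-3):
        if r[i]>95 and r[i+1]<=95 and r[i+3]<90: k=335+i+(r[i]-95)/(r[i]-r[i+1]);break
    if k:
        o=[v,round(k,2)]
        for z in(.018,.040):
            w=onplane(f,k,v,z)[:2]*1000-O;o.append((round(w@xb,1),round(w@np.array([.0857,.9963]),1)))
        print(o)
EOF=0
h=frames("top",6);gt=cv2.cvtColor(h["color"],cv2.COLOR_RGB2GRAY).astype(float)
print("top")
for u in list(range(264,336,6)):
    r=gt[150:185,u];d=[i for i in range(2,len(r)-1) if r[i]<105<=r[i+1]]
    if d:
        k=150+d[-1]+(105-r[d[-1]])/(r[d[-1]+1]-r[d[-1]])
        o=[u,round(k,2)]
        for z in(.018,.040):
            w=onplane(h,u,k,z)[:2]*1000-O;o.append((round(w@xb,1),round(w@np.array([.0857,.9963]),1)))
        print(o)
E
```

```text
side: fence face dark/pale edge
[160, np.float64(353.99), (np.float64(86.9), np.float64(137.0)), (np.float64(81.8), np.float64(102.5))]
[162, np.float64(354.41), (np.float64(87.1), np.float64(124.6)), (np.float64(82.0), np.float64(90.5))]
[164, np.float64(354.53), (np.float64(86.3), np.float64(112.3)), (np.float64(81.3), np.float64(78.6))]
[166, np.float64(354.94), (np.float64(86.6), np.float64(100.2)), (np.float64(81.5), np.float64(67.0))]
[168, np.float64(355.49), (np.float64(87.2), np.float64(88.4)), (np.float64(82.1), np.float64(55.5))]
[170, np.float64(355.28), (np.float64(85.4), np.float64(76.6)), (np.float64(80.3), np.float64(44.1))]
[172, np.float64(355.91), (np.float64(86.3), np.float64(65.1)), (np.float64(81.2), np.float64(33.0))]
[174, np.float64(356.48), (np.float64(87.0), np.float64(53.8)), (np.float64(81.9), np.float64(22.0))]
[176, np.float64(356.51), (np.float64(86.0), np.float64(42.6)), (np.float64(80.9), np.float64(11.2))]
[178, np.float64(356.58), (np.float64(85.1), np.float64(31.5)), (np.float64(80.1), np.float64(0.5))]
[180, np.float64(356.97), (np.float64(85.2),
[... 1536 characters left out ...]
.38), (np.float64(86.8), np.float64(53.5)), (np.float64(84.0), np.float64(51.4))]
[294, np.float64(163.79), (np.float64(87.4), np.float64(32.3)), (np.float64(84.7), np.float64(30.5))]
[300, np.float64(164.62), (np.float64(86.6), np.float64(10.9)), (np.float64(83.9), np.float64(9.4))]
[306, np.float64(165.41), (np.float64(86.0), np.float64(-10.5)), (np.float64(83.3), np.float64(-11.6))]
[312, np.float64(166.62), (np.float64(83.9), np.float64(-32.0)), (np.float64(81.2), np.float64(-32.8))]
[318, np.float64(167.49), (np.float64(82.9), np.float64(-53.3)), (np.float64(80.3), np.float64(-53.9))]
[324, np.float64(167.89), (np.float64(83.7), np.float64(-74.5)), (np.float64(81.0), np.float64(-74.8))]
```

```bash
python3 -c "
from bench import workorder
print(workorder.hand_in())"
```

```text
the job is handed in; nothing more can be done
None
```

I handed the job in without seeing the verdict: the panel measured flush to the fence within about 1 mm and was pressed against the stop, with the long wedge about 63 mm into the gap, still gripped at 102 N and pushed in at about 47 N.

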